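Unlock the folding stay and shut the incense chest

TASK

The incense chest on the altar top is propped open by a pair of folding lid stays whose knees are joined by a cross rod. Hook the rod from behind with closed fingertips (do not grip it) and gently lift the knees up and forward past centre so that the stays unlock, then lower the lid without forcing or slamming it and press its front edge gently until the latch clicks and the lid stays shut. Leave everything else on the altar and in the chest where it is.

Things in the scene. Friction and masses are not known exactly. Their poses are not given: they have to be found in the camera images.
- chest: Fixed wooden lift-top incense chest, 260 mm deep (its x) by 300 wide (its y), walls 100 high, 12 thick, open inside. Origin: centre of its underside on the altar top; x points to its rear, y to its left as the robot sees it, z up. Its front (-x) roughly faces the robot. The lid's hinge line runs along y at x = +130, z = 100 mm. The stays' wall pivots lie at x = +5, z = 70 mm.
- lid: Lid panel 268 mm long, 304 wide, 11 thick, hinged at the chest's rear. Origin on the hinge line at mid-width; axes match the chest's when shut; it starts propped up, turned 1.40 rad about y. Shut, its top face is 12 mm above the hinge line. Once unlocked, its stiff hinges keep it where it is left; 1 to 4 N near the front edge moves it. A latch striker stands 24 mm out of its underside at mid-width, 224 mm from the hinge.
- lid_edge (a point): Middle of the lid's front edge on its top (outer) face, 268 mm from the hinge line; 112 mm above the altar top when shut. The last 22 mm of its travel push the latch bolt back (about 5 N), and the last 6 mm squeeze a springy rubber seal on the front wall: press slowly on against it, a little past the shut height, until the bolt clicks at 12 to 18 N. Keep below 20 N.
- stay: The two lower arms of the pair of folding steel lid stays, just inside the side walls (flat bars 14 x 3 mm, 87 mm between pivots), with the rod that joins the knees. Origin on the wall pivots' line at mid-width; x points to the knees, y along the chest's y. The upper arms (93 mm) run from the knees to the lid, 127 mm from its hinge. Do not load it beyond 20 N.
- knee_rod (a point): Middle of the steel cross rod that joins the two stays' knees: 10 mm thick, 234 long, along the chest's y. Locked, it lies 72 mm in front of the hinge line and 40 mm above the walls; 60 mm are free between it and the raised lid. It moves on an 87 mm circle about the wall pivots, up and towards the chest's front. 6 to 12 N unlock it and draw it on.
- knee (a joint): Angle of the stays' knees in rad: 0 locked (on the stop, sagging past straight), 0.20 straight (dead centre), growing as the knees are lifted and the stays fold; about 1.0 with the lid at 1.25 rad and 3.1 with the lid shut.
- latch (a joint): How far the sprung latch bolt inside the front wall is pushed back, in m: 0 out (as at the start), about 0.004 while the lid's striker passes it, back to 0 when it has clicked over the striker.
- teacup: blue ceramic teacup, open, 72 mm across the rim and 62 mm tall, loose on the altar top; origin at the centre of its foot
- incense_holder: stainless steel incense stick holder, a round block 80 mm across the foot, 60 mm across the body, 44 mm tall with small holes in its top, loose; origin at the centre of its underside
- bell: small plastic table bell with a press button on top, 74 mm across and 49 mm tall, loose; origin at the centre of its underside
- fan_base: folded wooden fan lying on its small dark wooden stand, 50 x 205 mm in plan and 46 mm tall, long along its y, loose; origin at the centre of the stand's underside
- tea_tin: dark steel tea jar with a wooden cap, 68 mm across and 95 mm tall, loose; origin at the centre of its underside
- joss_box: flat cardboard joss-stick box, 55 x 150 x 32 mm, lying inside the chest, loose; origin at the centre of its underside
- match_tin: small round aluminium tin, 50 mm across and 46 mm tall, standing inside the chest, loose; origin at the centre of its underside

How it is judged:
On the way, in this order (a step that is already met when the one before it is completed fails the run):
1. the stays' knees are lifted past centre (knee over 0.5 rad) with the lid still well up (value of joint knee above 0.5 rad and angle between lid's own z axis and vertical above 0.7 rad), for 0.2 s.
2. the lid is lowered to within 0.3 rad of shut (angle between lid's own z axis and vertical below 0.3 rad), for 0.1 s.
At the end, for the whole second after the job is handed in: The lid lies shut on the chest (within 0.008 rad, 2 mm at its front edge) and still, the latch bolt sprung back over its striker (within 1.5 mm), the stays folded inside; the other things are within 15 mm of where they were (angle between lid's own z axis and vertical below 0.008 rad and value of joint latch below 0.0015 m and angular speed of lid below 0.05 rad/s and value of joint knee above 2.8 rad and distance of each of teacup, incense_holder, bell, fan_base, tea_tin, joss_box, match_tin from where it was at the start of the episode below 0.015 m); the robot touches nothing.
It fails at once if the lid is forced (over 15 N) while the stays are still locked (value of joint knee below 0.2 rad and contact force between the fingers and lid above 15 N).
It fails at once if the stays are wrenched or clamped: more than 25 N on it (contact force between any of the fingers, the arm and stay above 25 N).
It fails at once if the lid is pressed with more than 25 N (contact force between any of the fingers, the arm and lid above 25 N).
It fails at once if the lid slams: it turns faster than 1.2 rad/s while less than 0.3 rad from shut (angle between lid's own z axis and vertical below 0.3 rad and angular speed of lid above 1.2 rad/s).
It fails at once if something else on the altar or in the chest is moved by more than 15 mm (distance of any of teacup, incense_holder, bell, fan_base, tea_tin, joss_box, match_tin from where it was at the start of the episode above 0.015 m).
It also fails if it takes over 72 s, if anything falls off the work surface, if the arm or the gripper's body presses on something with over 40 N, if the wrist force passes 120 N, or if a joint passes its speed limit or range.

ROBOT

A 6-joint arm with a two-finger parallel gripper is mounted at the origin on the work surface. World frame = base frame: x ahead of the robot, y to its left, z up, the work surface at z = 0. Lengths are in m, angles in rad, forces in N, time in s.
With the tool pointing down it reaches from about 0.375 to 0.9 m from the base axis. Payload 3.1 kg.
Tool frame: the origin (TCP) lies between the finger pads; the fingertips stand 25 mm ahead of it and the grasp point (between the pads) lies 6 mm ahead of it; x points along the fingers, y is the direction in which the jaws open and shut, and the axes are right-handed (so a half turn about x gives the same grasp; the last joint's range is limited). The gripper opens to 85 mm and grips with 20 to 120 N. Pads are 22 mm wide; open, the fingers measure 114 mm over their backs; the gripper's body (76 mm by 85 mm) begins 54 mm behind the grasp point. The pads swing forward as they close: fully open they stand 13 mm farther back than shut.
Start: joints at [-1.442, 0.527, 1.433, -0, 1.181, -0.178], TCP at [0.189, -0.596, 0.256] pointing down, gripper open.
Joint ranges: [-3.08, 3.08], [-0.75, 2.2], [0.22, 2.44], [-1.43, 4.57], [0, 2.65], [-2.85, 2.85]. Speed limits (rad/s): [2.79, 2.79, 3.14, 3.14, 3.14, 3.14].

INTERFACE

Orientations are given as a unit quaternion [x, y, z, w].
In Python, from station import manip, viewer, workorder gives the robot as it stands.
- The arm moves only by the shell command python3 -m crank 'ROWS' [FORCE]. ROWS is JSON, one flat list of numbers, 5 for each row, row after row: the opening, from 0 (shut) to 1 (fully open), then the shift along the world's x, y, z in mm, then the turn about the world's z in rad. A call has 1 to 10 rows; each row is the pose to reach, as a shift and turn from the pose commanded when the call began; what a row does not reach only later rows make up. A row lasts 1/8 s, in which the tool goes at most 62.5 mm and 10.7 degrees, less where a joint would pass 70% of its speed; a pose out of reach is approached as far as the arm can. A call with a gripper value outside its range is refused whole. The fingers move at their own pace and stop on an object; FORCE is the grip in N (left out, the last holds). Time passes only in rows, so rows that repeat a pose let the fingers close. It gives the time, the measured TCP pose, the force and the opening at its end, in the units of the state.
- manip.sense(): the state, without advancing time (a new reading comes with each control period).
- viewer.snapshot(name): name is "scene" or "top" or "wrist"; returns a dict with "img" (480x640x3 uint8, red, green, blue), "range_z" (480x640 float32, m along the optical axis (not along the pixel's ray), 0 where there is no reading), "fx", "fy", "cx", "cy" (pixels), "origin" and "attitude" of the camera in the world. Camera axes: x right, y down, z forward; pixel columns grow to the right and rows downward; lengths in m; the calibration is good to about 2 mm. A picture is of the moment at which its call begins.
- workorder.sign_off(): hands the job in, once; it reports no verdict.
The state is a dict: "t": time; "q": joint angles; "qd": joint speeds; "tau": joint torques, N m; "tcp_pos": TCP position; "tool_rot": TCP orientation; "force": force on the tool from outside, world axes, zero at the start; "ft_torque": the same for the moment, N m; "finger_gap": opening from 0.0 (shut) to 1.0 (fully open).
Only numpy, scipy, OpenCV 4.12 (cv2) and the standard library are available. Lean on these libraries where they do the work, as an engineer would, in place of code of your own. Each camera call takes 0.05 s, during which the arm holds its last target.

## Working session

There is one attempt and no reset: what is moved stays moved. The work goes in short steps, Python scripts to look and compute and a shell command to move; the robot and the scene stay as the last step left them, time stands still between calls to the robot, and variables do not carry over. Pictures are saved under pics/ and viewed, and the job is handed in when it is done.

```bash
ls; mkdir -p pics
python3 - <<'E'
from station import manip, viewer, workorder
import cv2
print(manip.sense())
for n in ("scene","top","wrist"):
    s=viewer.snapshot(n)
    cv2.imwrite(f"pics/{n}0.png",s["img"][:,:,::-1])
    print(n,s["fx"],s["fy"],s["cx"],s["cy"],s["origin"],s["attitude"])
E
```

```text
pics
{'t': 0.0, 'q': array([-1.44152954e+00,  5.28464264e-01,  1.43389965e+00,  2.57276344e-05,
        1.18138542e+00, -1.78490436e-01]), 'qd': array([ 0.00127415,  0.00056112,  0.0017053 , -0.00214567, -0.00165067,
        0.00039133]), 'tau': array([ 6.70429527e-04, -4.42348588e+01, -1.78022593e+01, -1.92872380e-04,
        8.45216622e-03,  1.28408324e-06]), 'tcp_pos': array([ 0.18928033, -0.59496065,  0.25533557]), 'tool_rot': array([ 0.69877893,  0.10913829, -0.69872458,  0.10761416]), 'force': array([-0.27432876, -0.06230745,  0.54258041]), 'ft_torque': array([0.00589627, 0.03908049, 0.00900908]), 'finger_gap': 0.9989787177623861}
scene 528.878536270029 528.878536270029 314.4958985228624 243.42750452567537 [0.54053529 0.550014   1.36057235] [-0.04378677  0.97109559 -0.23451114  0.00778441]
top 445.2285347723458 445.2285347723458 327.57438176033264 241.47842154932047 [ 0.47677199 -0.04268378  1.48646271] [-0.69878668  0.71458555 -0.0216756   0.02438931]
wrist 347.5089953529649 347.5089953529649 324.34027465181157 242.00083694724933 [ 0.25472929 -0.57393371  0.37232774] [ 0.79929846 -0.58465774 -0.08273569  0.11158903]
```

View pics/scene0.png

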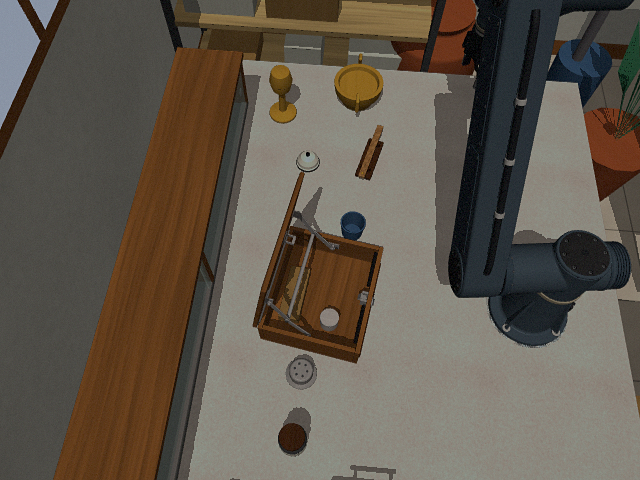

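View pics/top0.png

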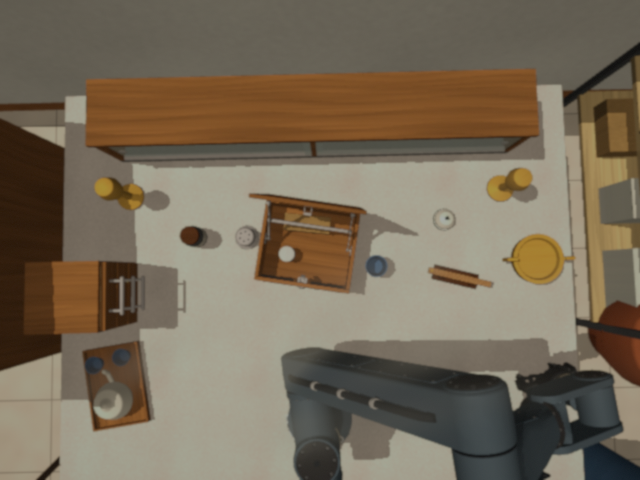

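View pics/wrist0.png

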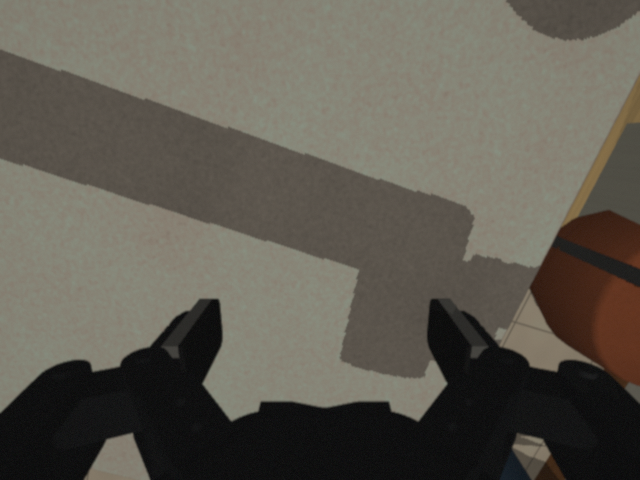

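The scene view shows the chest at about (320,290), with its lid raised towards the shelf. The rod runs from about (312,240) to (290,310). In the top view the rod runs from (268,218) to (352,234). I'll measure it with depth.

```bash
cat > h.py <<'E'
import numpy as np, cv2
from scipy.spatial.transform import Rotation as R
from station import manip, viewer, workorder
def cloud(s):
    h,w=s["range_z"].shape; u,v=np.meshgrid(np.arange(w),np.arange(h)); z=s["range_z"]
    P=np.stack([(u-s["cx"])/s["fx"]*z,(v-s["cy"])/s["fy"]*z,z],-1)
    return P@R.from_quat(s["attitude"]).as_matrix().T+np.array(s["origin"])
def onz(s,u,v,zz):
    d=R.from_quat(s["attitude"]).as_matrix()@np.array([(u-s["cx"])/s["fx"],(v-s["cy"])/s["fy"],1.])
    o=np.array(s["origin"]); return o+d*(zz-o[2])/d[2]
E
python3 - <<'E'
from h import *
for n,(x0,y0,x1,y1) in {"top":(235,180,395,300),"scene":(240,160,400,380)}.items():
    s=viewer.snapshot(n); C=cloud(s)
    np.savez(f"{n}.npz",img=s["img"],C=C)
    k=5 if n=="top" else 3
    c=cv2.resize(s["img"][y0:y1,x0:x1],None,fx=k if n=="top" else 2.7,fy=k if n=="top" else 2.7,interpolation=cv2.INTER_CUBIC)
    cv2.imwrite(f"pics/{n}_crop.png",c[:,:,::-1])
    sub=C[y0:y1,x0:x1]; print(n,c.shape)
    # rim: z 0.095..0.107
    zs=sub[...,2]; hist,_=np.histogram(zs,bins=np.arange(-.01,.4,.01)); print(hist)
    m=(np.abs(zs-.1)<.005); 
    vis=(m*255).astype(np.uint8); cv2.imwrite(f"pics/{n}_rim.png",cv2.resize(vis,None,fx=2.7,fy=2.7,interpolation=0))
    r=cv2.minAreaRect(sub[m][:,:2].astype(np.float32)*1000); print(r, cv2.boxPoints(r))
E
```

```text
top (600, 800, 3)
[3332 6723 3809  963  129  699  392  314  128  110  486  837   67   26
   31  254   24   12   15   15   15   13   20   23   22   13   10    6
   12    7   10    7    5   27    2    2   60  497   20    0]
((553.896728515625, 26.796188354492188), (300.2730712890625, 251.75340270996094), 80.38075256347656) [[ 404.70206  -100.195435]
 [ 652.9158   -142.26343 ]
 [ 703.09143   153.78781 ]
 [ 454.8777    195.8558  ]]
scene (594, 432, 3)
[10497 10045  5330   947   560  1516   644   562   349   379  1194  1157
    52    28    79   339    41    37    33    32    33    42    46    57
    58    26    15    11    20    13    15    19    53    47    28    23
   110   620     3     0]
((561.8969116210938, 24.894149780273438), (302.8040771484375, 263.4488220214844), 80.40336608886719) [[ 406.7755  -102.42926]
 [ 666.5376  -146.34903]
 [ 717.0183   152.21756]
 [ 457.25623  196.13733]]
```

View pics/top_crop.png

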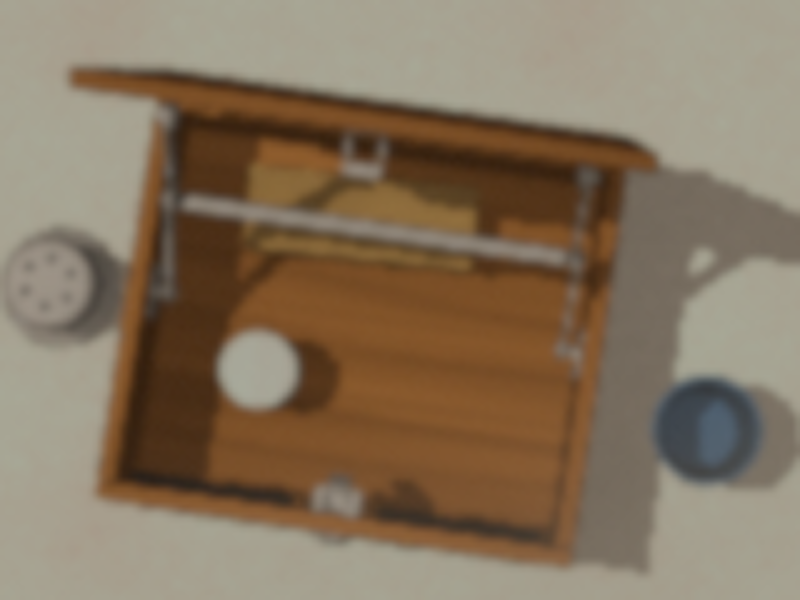

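View pics/scene_crop.png

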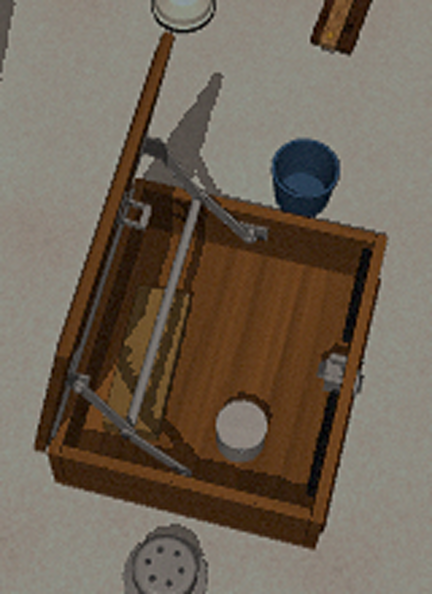

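Run:
```python
from h import *
th=np.deg2rad(80.39-90); 
ax=np.array([np.cos(th),np.sin(th)]); ay=np.array([-ax[1],ax[0]])
print("yaw",th)
for n in ("top","scene"):
    C=np.load(n+".npz")["C"].reshape(-1,3)
    # rim extents in chest axes
    m=(abs(C[:,2]-.1)<.006)&(abs(C[:,0]-.56)<.2)&(abs(C[:,1]-.026)<.2)
    X=C[m][:,:2]@ax; Y=C[m][:,:2]@ay
    print(n,"X",np.percentile(X,[0,.5,2,98,99.5,100]).round(4),"Y",np.percentile(Y,[0,.5,2,98,99.5,100]).round(4),
      "medz front rim",np.median(C[m][:,2][X<X.min()+.012]))
    # rod: z .125-.155, interior
    m=(C[:,2]>.125)&(C[:,2]<.155)&(abs(C[:,0]-.56)<.2)&(abs(C[:,1]-.026)<.2)
    X=C[m][:,:2]@ax; Y=C[m][:,:2]@ay
    for y in np.arange(-.15,.15,.03)+ (np.array([.56,.026])@ay):
        k=(abs(Y-y)<.01)
        if k.sum(): print(round(y,3),k.sum(),np.percentile(X[k],[5,50,95]).round(4),np.percentile(C[m][k][:,2],[5,50,95]).round(4))
    # lid top edge
    m=(C[:,2]>.34)&(abs(C[:,0]-.66)<.2)&(abs(C[:,1]-.026)<.2)
    X=C[m][:,:2]@ax; Y=C[m][:,:2]@ay
    print("lidtop",np.percentile(X,[1,50,99]),np.percentile(Y,[1,50,99]),C[m][:,2].max())
```

```text
yaw -0.16772614111665507
top X [0.4158 0.4161 0.4166 0.6665 0.6671 0.6682] Y [-0.0313 -0.0309 -0.0302  0.2678  0.2684  0.2695] medz front rim 0.10134606325013473
-0.001 26 [0.5873 0.6011 0.6067] [0.1332 0.1448 0.1515]
0.029 23 [0.5987 0.6025 0.6078] [0.1415 0.1453 0.1498]
0.059 22 [0.5988 0.6034 0.6754] [0.138  0.1453 0.1508]
0.089 23 [0.5986 0.6033 0.6081] [0.1403 0.1454 0.149 ]
0.119 24 [0.5988 0.6029 0.6077] [0.1407 0.1446 0.1491]
0.149 24 [0.5987 0.603  0.6079] [0.14   0.1458 0.1486]
0.179 23 [0.5992 0.6035 0.6729] [0.1397 0.1458 0.1496]
0.209 23 [0.5995 0.6039 0.6723] [0.1413 0.1455 0.1509]
0.239 30 [0.5858 0.6025 0.6486] [0.1303 0.1454 0.1524]
lidtop [0.47720707 0.47720707 0.64478847] [-0.02206186  0.03750792  0.25745518] 1.4864627149970087
scene X [0.4181 0.4183 0.4191 0.6772 0.6782 0.6815] Y [-0.0331 -0.031  -0.0295  0.2682  0.269   0.2698] medz front rim 0.09984695597017468
-0.001 47 [0.5894 0.6028 0.6134] [0.1282 0.1429 0.152 ]
0.029 27 [0.6009 0.6047 0.6095] [0.1397 0.1443 0.1495]
0.059 27 [0.6009 0.6058 0.6539] [0.1377 0.1427 0.1469]
0.089 30 [0.6012 0.6051 0.6433] [0.1387 0.1438 0.148 ]
0.119 28 [0.6008 0.605  0.6099] [0.1405 0.1451 0.148 ]
0.149 29 [0.6007 0.6051 0.6093] [0.1399 0.143  0.1465]
0.179 29 [0.601  0.6049 0.6099] [0.1378 0.1435 0.1466]
0.209 34 [0.6012 0.6047 0.6095] [0.1389 0.1425 0.148 ]
0.239 53 [0.5922 0.6035 0.6107] [0.1278 0.1418 0.149 ]
lidtop [0.63363037 0.63903195 0.6474176 ] [-0.02914482  0.13582964  0.2698999 ] 0.3708473488886074
```

Run:
```python
import numpy as np
P=np.array([5.,70])
from scipy.optimize import brentq
def A(t,d): return np.array([130-127*np.cos(t)+d*np.sin(t),100+127*np.sin(t)+d*np.cos(t)])
def knee(t,d):
    D=np.linalg.norm(A(t,d)-P); c=(87**2+93**2-D*D)/(2*87*93); return .2+np.pi-np.arccos(np.clip(c,-1,1)),D
def K(t,d):
    a=A(t,d);v=a-P;D=np.linalg.norm(v);x=(87**2-93**2+D*D)/(2*D);h=np.sqrt(max(87**2-x*x,0));u=v/D
    n=np.array([-u[1],u[0]]); return P+x*u+h*n
d=-8.0
for d in (-7,-8,-9,-10): print(d,[knee(t,d) for t in (1.4,1.25,0)])
d=-9
for t in (1.4,1.38,1.35,1.3,1.25,1.2,1.1,1.0,.8,.6,.4,.2,0):
    k=K(t,d); top_in=(130-268*np.cos(t)+1*np.sin(t),100+268*np.sin(t)+np.cos(t)); out=(130-268*np.cos(t)+12*np.sin(t),100+268*np.sin(t)+12*np.cos(t))
    print(t,round(knee(t,d)[0],2),k.round(1),"inner",np.round(top_in,1),"outer",np.round(out,1))
```

```text
-7 [(np.float64(0.20000000000000018), np.float64(181.71336474770234)), (np.float64(0.943501473599075), np.float64(167.71886989054477)), (np.float64(3.093110643475946), np.float64(23.08679276123039))]
-8 [(np.float64(0.20000000000000018), np.float64(181.04747020287354)), (np.float64(0.9652636903756706), np.float64(166.99836472486456)), (np.float64(3.1046821933841313), np.float64(22.090722034374522))]
-9 [(np.float64(0.20000000000000018), np.float64(180.38466122647247)), (np.float64(0.9863689577181418), np.float64(166.2807515144079)), (np.float64(3.116283127300555), np.float64(21.095023109728988))]
-10 [(np.float64(0.31063542263649024), np.float64(179.72497195637038)), (np.float64(1.0068675182240128), np.float64(165.56606786299434)), (np.float64(3.1279198258056398), np.float64(20.09975124224178))]
1.4 0.2 [ 50.7 144.3] inner [ 85.4 364.3] outer [ 96.3 366.1]
1.38 0.45 [ 39.8 149.8] inner [ 80.2 363.3] outer [ 91.  365.4]
1.35 0.63 [ 30.9 153. ] inner [ 72.3 361.7] outer [ 83.  364.1]
1.3 0.83 [ 20.2 155.7] inner [ 59.3 358.5] outer [ 69.9 361.4]
1.25 0.99 [ 11.1 156.8] inner [ 46.4 354.6] outer [ 56.9 358.1]
1.2 1.12 [  3. 157.] inner [ 33.8 350.1] outer [ 44.1 354.1]
1.1 1.35 [-11.6 155.4] inner [  9.3 339.3] outer [ 19.1 344.3]
1.0 1.55 [-24.5 151.8] inner [-14.  326.1] outer [ -4.7 332. ]
0.8 1.9 [-46.5 140.1] inner [-56.  292.9] outer [-48.1 300.6]
0.6 2.23 [-63.5 123.6] inner [-90.6 252.1] outer [-84.4 261.2]
0.4 2.53 [-75.4 103.2] inner [-116.5  205.3] outer [-112.2  215.4]
0.2 2.82 [-81.5  79.2] inner [-132.5  154.2] outer [-130.3  165. ]
0 3.12 [-78.9  46.9] inner [-138.  101.] outer [-138.  112.]
```

Run:
```python
from h import *
C=np.load("top.npz")["C"]; img=np.load("top.npz")["img"]
# gripper / wrist region in top view: world near tcp
tcp=np.array([.189,-.595]); 
m=(np.linalg.norm(C[...,:2]-tcp,axis=-1)<.15)&(C[...,2]>.05)
v,u=np.nonzero(m); print(u.min(),u.max(),v.min(),v.max())
P=C[m]-[tcp[0],tcp[1],0]
for z in np.arange(.05,.6,.03):
    k=abs(P[:,2]-z)<.015
    if k.sum()>3: print(round(z,2),k.sum(),P[k][:,:2].min(0).round(3),P[k][:,:2].max(0).round(3))
# shelf front
b=C[150:165,200:480].reshape(-1,3)
for v in range(120,170,5): print(v,C[v,250].round(3),C[v,310].round(3))
```

```text
515 623 362 454
0.26 53 [-0.013 -0.05 ] [0.026 0.056]
0.29 126 [-0.034 -0.066] [0.034 0.074]
0.32 191 [-0.032 -0.063] [0.033 0.075]
0.35 145 [-0.027 -0.06 ] [0.037 0.07 ]
0.38 135 [ 0.001 -0.012] [0.039 0.04 ]
0.41 123 [ 0.014 -0.015] [0.038 0.038]
0.44 16 [-0.033  0.005] [0.037 0.021]
0.47 15 [-0.025  0.023] [-0.008  0.034]
0.5 152 [-0.048 -0.023] [0.062 0.07 ]
0.53 610 [-0.051 -0.044] [0.064 0.131]
0.56 2098 [-0.055 -0.039] [0.062 0.145]
0.59 896 [-0.065 -0.005] [0.055 0.145]
120 [0.919 0.179 0.217] [0.916 0.005 0.214]
125 [0.906 0.18  0.212] [0.901 0.005 0.215]
130 [0.89  0.18  0.216] [0.885 0.005 0.218]
135 [0.875 0.18  0.217] [0.871 0.005 0.217]
140 [0.859 0.18  0.219] [0.857 0.006 0.214]
145 [0.873 0.197 0.121] [0.859 0.008 0.156]
150 [0.87  0.205 0.074] [0.865 0.012 0.075]
155 [0.867 0.214 0.024] [0.862 0.014 0.026]
160 [0.855 0.218 0.004] [0.85  0.015 0.006]
165 [0.839 0.219 0.001] [ 0.836  0.016 -0.004]
```

Run:
```python
from h import *
s=manip.sense(); M=R.from_quat(s["tool_rot"]).as_matrix(); print(M.round(3)); y=M[:,1]; print("tool y yaw",np.arctan2(y[1],y[0]))
C=np.load("top.npz")["C"]; 
tcp=s["tcp_pos"]; D=C-tcp
m=(np.linalg.norm(D[...,:2],axis=-1)<.16)&(D[...,2]>-.05)&(C[...,2]<1)
L=D[m]@M
for z in np.arange(-.03,.36,.02):
    k=abs(-L[:,0]-z)<.01
    if k.sum()>3: print("above",round(z,2),k.sum(),"toolY",L[k][:,1].min().round(3),L[k][:,1].max().round(3),"toolZ",L[k][:,2].min().round(3),L[k][:,2].max().round(3))
```

```text
[[-0.     0.303 -0.953]
 [ 0.001 -0.953 -0.303]
 [-1.    -0.001 -0.   ]]
tool y yaw -1.2630210971815223
above -0.01 20 toolY -0.055 0.047 toolZ -0.012 0.001
above 0.01 35 toolY -0.058 0.055 toolZ -0.013 -0.003
above 0.03 49 toolY -0.075 0.073 toolZ -0.014 0.004
above 0.05 158 toolY -0.076 0.072 toolZ -0.018 0.012
above 0.07 116 toolY -0.073 0.069 toolZ -0.022 0.012
above 0.09 120 toolY -0.071 0.065 toolZ -0.021 0.006
above 0.11 64 toolY -0.039 0.022 toolZ -0.038 -0.007
above 0.13 94 toolY -0.038 0.02 toolZ -0.039 -0.014
above 0.15 97 toolY -0.033 0.024 toolZ -0.038 -0.024
above 0.17 32 toolY -0.019 0.018 toolZ -0.037 -0.029
above 0.19 5 toolY -0.029 -0.022 toolZ 0.019 0.028
above 0.21 11 toolY -0.035 -0.03 toolZ 0.003 0.017
above 0.23 66 toolY -0.039 0.0 toolZ -0.059 0.021
above 0.25 99 toolY -0.06 0.039 toolZ -0.066 0.036
above 0.27 344 toolY -0.098 0.048 toolZ -0.074 0.034
above 0.29 796 toolY -0.134 0.045 toolZ -0.081 0.056
above 0.31 1608 toolY -0.137 0.039 toolZ -0.081 0.058
above 0.33 647 toolY -0.143 0.0 toolZ -0.082 0.051
above 0.35 1024 toolY -0.149 -0.052 toolZ -0.082 0.043
```

```bash
python3 -m crank '[1,10,25,20,0.05, 1,30,70,50,0.15, 1,55,120,75,0.3, 1,80,170,75,0.45, 1,105,220,75,0.6, 1,130,270,75,0.75, 1,155,320,75,0.9, 1,180,370,75,1.0, 1,205,420,75,1.095, 1,215,440,75,1.095]' 20; python3 -m crank '[1,10,30,0,0, 1,30,80,0,0, 1,45,120,0,0, 1,50,143,0,0, 1,50,143,0,0, 1,50,143,0,0]'
python3 - <<'E'
from h import *
s=manip.sense(); print(s["q"].round(3),s["force"].round(2))
s=viewer.snapshot("scene"); cv2.imwrite("pics/scene1.png",cv2.cvtColor(s["img"],4))
s=viewer.snapshot("wrist"); cv2.imwrite("pics/wrist1.png",cv2.cvtColor(s["img"],4))
E
```

```text
t: 1.5
tcp_pos: [0.4048, -0.1529, 0.3314]
tool_rot: [0.539, 0.457, -0.539, 0.457]
force: [1.3, -0.2, -0.1]
finger_gap: 0.998
t: 2.25
tcp_pos: [0.4542, -0.013, 0.3313]
tool_rot: [-0.54, -0.456, 0.54, -0.456]
force: [-0.7, 0.0, -0.1]
finger_gap: 0.996
[-2.750e-01  1.990e-01  1.740e+00 -1.000e-03  1.202e+00 -1.070e-01] [-0.69  0.   -0.11]
```

View pics/scene1.png

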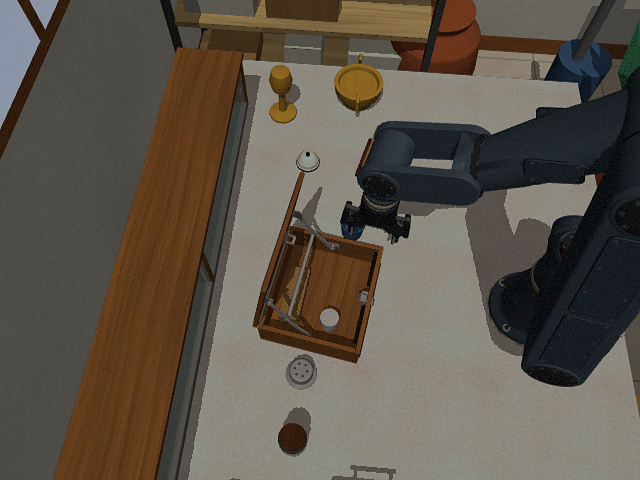

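View pics/wrist1.png

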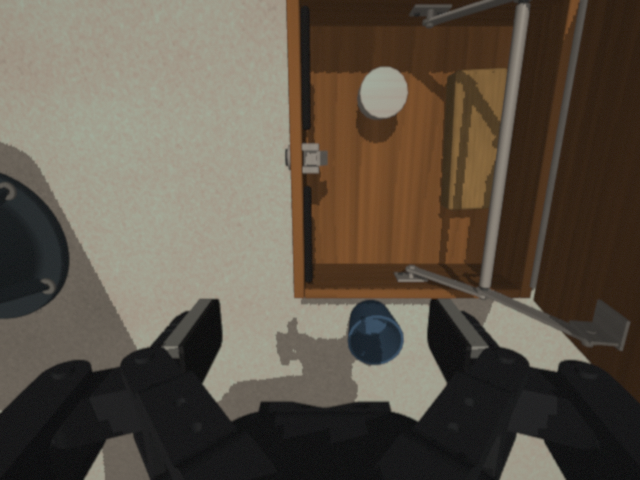

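Run:
```python
from h import *
st=manip.sense(); M=R.from_quat(st["tool_rot"]).as_matrix(); tcp=st["tcp_pos"]; print(M.round(3))
ax=np.array([np.cos(-.1677),np.sin(-.1677)]); ay=np.array([-ax[1],ax[0]]); print("X,Y",tcp[:2]@ax,tcp[:2]@ay)
for n in("scene","top"):
    s=viewer.snapshot(n);C=cloud(s); D=(C-tcp)@M
    m=(np.linalg.norm(D[...,1:],axis=-1)<.16)&(C[...,2]>.2)&(C[...,2]<1)&(C[...,:2]@ax<.58); L=D[m]
    for z in np.arange(-.03,.36,.02):
        k=abs(-L[:,0]-z)<.01
        if k.sum()>3: print("above",round(z,2),k.sum(),"toolY",L[k][:,1].min().round(3),L[k][:,1].max().round(3),"toolZ",L[k][:,2].min().round(3),L[k][:,2].max().round(3))
s=viewer.snapshot("wrist");C=cloud(s)
for u,v in((505,150),(515,60),(490,270),(297,297),(300,160),(384,90),(570,150)):
    p=C[v,u]; print((u,v),p.round(4),"XY",(p[:2]@ax).round(4),(p[:2]@ay).round(4))
```

```text
[[-0.     0.986 -0.168]
 [-0.    -0.168 -0.986]
 [-1.    -0.     0.   ]]
X,Y 0.45010821833205333 0.06254771283923496
above -0.01 19 toolY -0.052 0.056 toolZ -0.012 0.004
above 0.01 58 toolY -0.054 0.057 toolZ -0.013 -0.002
above 0.03 133 toolY -0.069 0.073 toolZ -0.015 0.01
above 0.05 288 toolY -0.072 0.075 toolZ -0.02 0.011
above 0.07 214 toolY -0.069 0.073 toolZ -0.022 0.01
above 0.09 302 toolY -0.067 0.071 toolZ -0.022 0.013
above 0.11 130 toolY -0.035 0.039 toolZ -0.04 -0.004
above 0.13 195 toolY -0.036 0.039 toolZ -0.039 0.005
above 0.15 256 toolY -0.035 0.038 toolZ -0.04 0.004
above 0.17 181 toolY -0.032 0.036 toolZ -0.037 -0.01
above 0.19 141 toolY -0.028 0.029 toolZ -0.037 -0.02
above 0.21 13 toolY 0.019 0.034 toolZ -0.038 -0.033
above 0.23 20 toolY -0.02 0.03 toolZ -0.059 -0.053
above 0.25 314 toolY -0.073 0.044 toolZ -0.064 0.038
above 0.27 829 toolY -0.116 0.047 toolZ -0.069 0.048
above 0.29 1574 toolY -0.142 0.047 toolZ -0.074 0.059
above 0.31 2576 toolY -0.143 0.037 toolZ -0.073 0.057
above 0.33 1302 toolY -0.148 -0.003 toolZ -0.073 0.052
above 0.35 1644 toolY -0.149 -0.
[... 208 characters left out ...]
069 toolZ -0.014 0.011
above 0.25 12 toolY -0.055 0.025 toolZ -0.047 0.043
above 0.27 75 toolY -0.117 0.045 toolZ -0.052 0.055
above 0.29 617 toolY -0.108 0.045 toolZ -0.062 0.061
above 0.31 1571 toolY -0.115 0.036 toolZ -0.061 0.06
above 0.33 575 toolY -0.157 0.002 toolZ -0.063 0.053
above 0.35 1383 toolY -0.158 -0.054 toolZ -0.071 0.047
(505, 150) [0.6152 0.0234 0.1427] XY 0.6026 0.1258
(515, 60) [0.6246 0.0919 0.1433] XY 0.6005 0.1948
(490, 270) [ 0.5974 -0.0829  0.1449] XY 0.6028 0.018
(297, 297) [ 0.4077 -0.1002  0.0981] XY 0.4187 -0.0308
(300, 160) [0.4386 0.0432 0.0994] XY 0.4253 0.1158
(384, 90) [0.5342 0.0962 0.0614] XY 0.5106 0.184
(570, 150) [0.6848 0.011  0.12  ] XY 0.6734 0.1251
```

```bash
python3 -m crank '[1,0,0,-50,0, 1,0,0,-105,0, 1,0,0,-150,0, 1,0,0,-161,0, 1,35,-6,-161,0, 1,70,-12,-161,0, 1,95,-16,-161,0, 1,110,-18.6,-161,0, 1,118,-20,-161,0, 1,118,-20,-161,0]'
python3 - <<'E'
from h import *
st=manip.sense();tcp=st["tcp_pos"];ax=np.array([np.cos(-.1677),np.sin(-.1677)]); ay=np.array([-ax[1],ax[0]]); print("X,Y",tcp[:2]@ax,tcp[:2]@ay,tcp[2],st["force"],st["ft_torque"])
s=viewer.snapshot("scene"); cv2.imwrite("pics/scene2.png",cv2.cvtColor(cv2.resize(s["img"][140:380,240:500],None,fx=2.4,fy=2.4),4))
s=viewer.snapshot("wrist"); cv2.imwrite("pics/wrist2.png",cv2.cvtColor(s["img"],4))
E
```

```text
t: 3.75
tcp_pos: [0.5729, -0.0329, 0.1711]
tool_rot: [0.541, 0.456, -0.54, 0.457]
force: [-0.5, -0.9, -1.0]
finger_gap: 1.001
X,Y 0.5703978492525182 0.06319580282834553 0.17111577131366906 [-0.51341175 -0.91193558 -0.9528682 ] [-0.01793453  0.03956207 -0.04199742]
```

View pics/scene2.png

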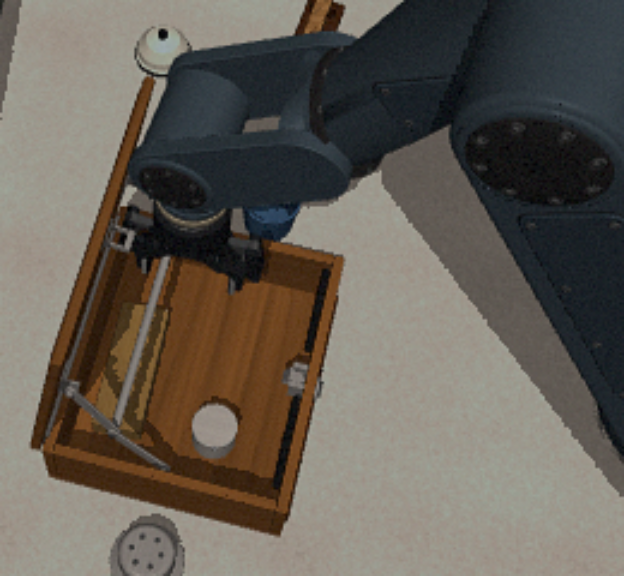

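View pics/wrist2.png

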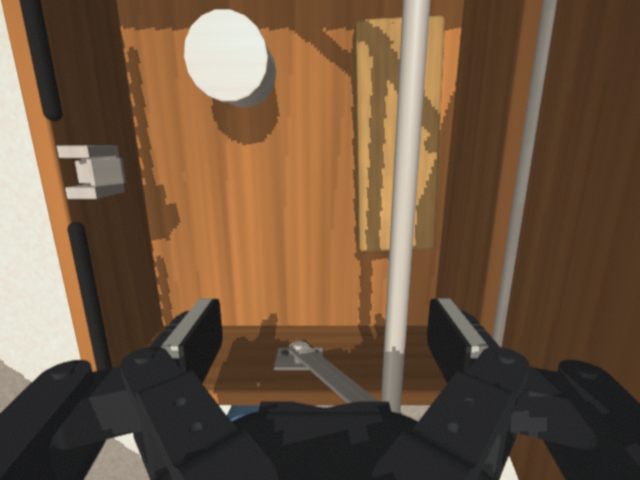

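```bash
python3 -m crank '[1,1,0,-6,0, 1,1,0,-12,0, 1,1,0,-18,0, 1,1,0,-24,0, 1,1,0,-29,0, 1,1,0,-29,0]'
python3 - <<'E'
from h import *
st=manip.sense();tcp=st["tcp_pos"];ax=np.array([np.cos(-.1677),np.sin(-.1677)]); ay=np.array([-ax[1],ax[0]]); print("X,Y",tcp[:2]@ax,tcp[:2]@ay,tcp[2],st["force"],st["ft_torque"])
s=viewer.snapshot("wrist"); cv2.imwrite("pics/wrist3.png",cv2.cvtColor(s["img"],4))
E
```

```text
t: 4.6
tcp_pos: [0.5731, -0.0325, 0.1407]
tool_rot: [-0.54, -0.457, 0.54, -0.456]
force: [-0.6, -0.1, 0.5]
finger_gap: 0.997
X,Y 0.57045788957247 0.06360331652636521 0.1407257539459173 [-0.64112069 -0.05942741  0.45386852] [0.0125103  0.00888553 0.01995089]
```

View pics/wrist3.png

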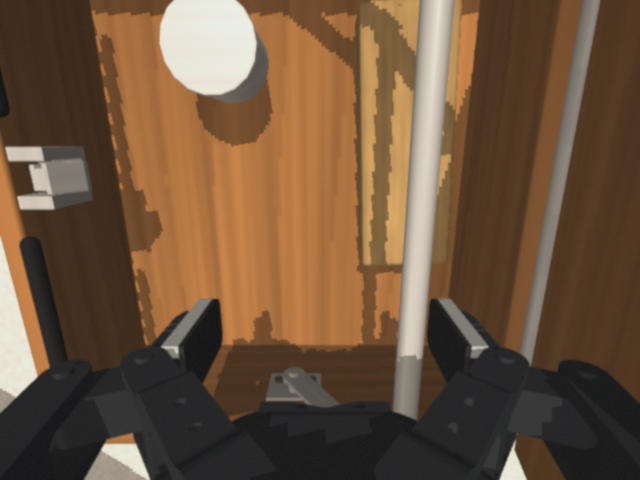

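```bash
python3 -m crank '[1,-2,0.3,0,0, 1,-4,0.7,1,0, 1,-6,1,2,0, 1,-8,1.3,3,0]';python3 -m crank '[1,-1,0.2,0.6,0, 1,-2,0.3,1.2,0, 1,-3,0.5,1.7,0]'
```

```text
t: 5.15
tcp_pos: [0.5671, -0.0317, 0.1447]
tool_rot: [0.541, 0.455, -0.539, 0.457]
force: [6.2, -0.3, -3.0]
finger_gap: 1.003
t: 5.52
tcp_pos: [0.5645, -0.0312, 0.1466]
tool_rot: [0.541, 0.455, -0.539, 0.458]
force: [5.1, -0.2, -2.5]
finger_gap: 0.996
```

```bash
python3 -m crank '[1,-2,0.3,1,0, 1,-4,0.7,2,0, 1,-6,1,3,0, 1,-8,1.3,4,0]';python3 -m crank '[1,-2,0.3,0.8,0, 1,-4,0.7,1.6,0, 1,-6,1,2.4,0, 1,-8,1.3,3.2,0]'
python3 - <<'E'
from h import *
s=viewer.snapshot("scene"); cv2.imwrite("pics/scene4.png",cv2.cvtColor(cv2.resize(s["img"][140:380,240:500],None,fx=2.4,fy=2.4),4)); np.save("c4.npy",cloud(s))
s=viewer.snapshot("wrist"); cv2.imwrite("pics/wrist4.png",cv2.cvtColor(s["img"],4))
E
```

```text
t: 6.02
tcp_pos: [0.5575, -0.03, 0.1514]
tool_rot: [0.542, 0.454, -0.538, 0.458]
force: [4.2, -0.2, -1.0]
finger_gap: 1.001
t: 6.52
tcp_pos: [0.5506, -0.0289, 0.155]
tool_rot: [0.543, 0.453, -0.538, 0.459]
force: [6.6, 0.5, 1.0]
finger_gap: 1.004
```

View pics/scene4.png

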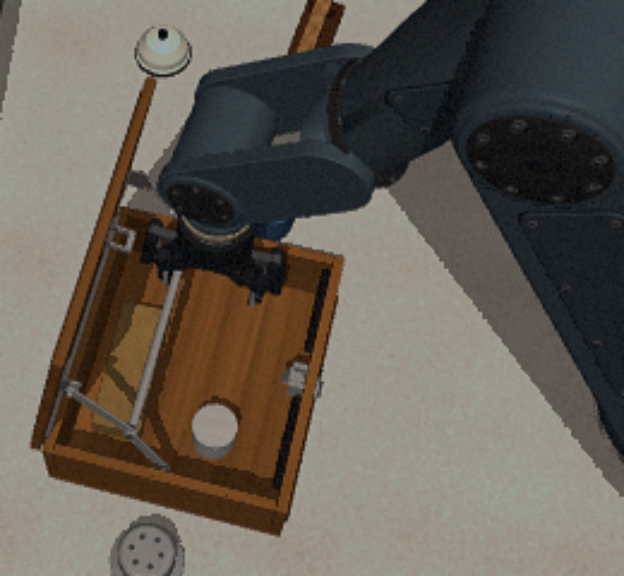

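View pics/wrist4.png

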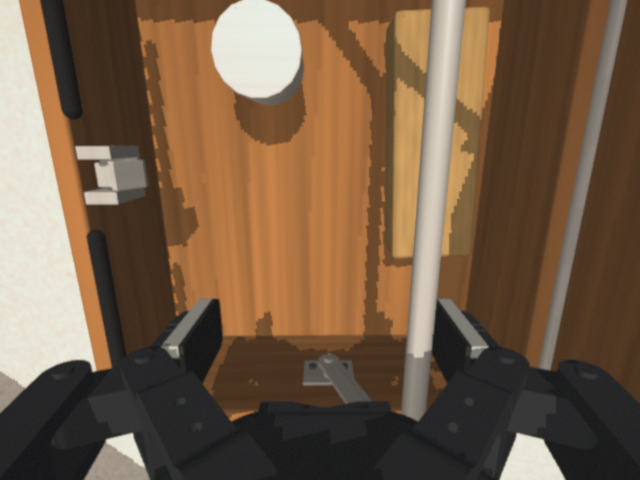

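```bash
python3 -m crank '[1,-2,0.3,0.6,0, 1,-4,0.7,1.2,0, 1,-6,1,1.8,0, 1,-8,1.3,2.2,0]';python3 -m crank '[1,-2,0.3,0.4,0, 1,-4,0.7,0.7,0, 1,-6,1,1,0, 1,-8,1.3,1.2,0, 1,-10,1.7,1.4,0, 1,-10,1.7,1.4,0, 1,-10,1.7,1.4,0]'
python3 - <<'E'
from h import *
ax=np.array([np.cos(-.1677),np.sin(-.1677)]); ay=np.array([-ax[1],ax[0]])
s=viewer.snapshot("scene"); cv2.imwrite("pics/scene5.png",cv2.cvtColor(cv2.resize(s["img"][140:380,240:500],None,fx=2.4,fy=2.4),4)); C=cloud(s).reshape(-1,3)
X=C[:,:2]@ax-.546;Y=C[:,:2]@ay-.119
m=(abs(X-.02)<.06)&(Y>0.02)&(Y<.1)&(C[:,2]>.12)&(C[:,2]<.18); print("rod",m.sum(),np.median(X[m]),np.median(C[m,2]))
for zc in (.2,.25,.3,.35):
  m=(X>0)&(X<.16)&(Y>0.03)&(Y<.14)&(abs(C[:,2]-zc)<.01); print(zc,m.sum(),np.percentile(X[m],[5,50,95]) if m.sum() else '')
m=(X>0)&(X<.16)&(Y>0.03)&(Y<.14)&(C[:,2]>.15)&(C[:,2]<.4);print("lid top z",C[m,2].max(),X[m][C[m,2]>C[m,2].max()-.006])
E
```

```text
t: 7.12
tcp_pos: [0.5438, -0.0277, 0.1578]
tool_rot: [0.543, 0.452, -0.537, 0.46]
force: [8.4, 0.7, 3.6]
finger_gap: 1.002
t: 8.0
tcp_pos: [0.5351, -0.0265, 0.1601]
tool_rot: [0.544, 0.451, -0.536, 0.461]
force: [8.1, 0.5, 6.2]
finger_gap: 1.001
rod 125 0.02545625503344573 0.15887764949880978
0.2 54 [0.05480697 0.07589425 0.12230373]
0.25 17 [0.10621028 0.10797709 0.11022694]
0.3 20 [0.09353024 0.09660029 0.0975102 ]
0.35 112 [0.07090433 0.07910075 0.08468512]
lid top z 0.36651859114773655 [0.08054676 0.07845374 0.07620031 0.07441414 0.07229667 0.0800561
 0.07793708 0.07535451 0.07383678 0.07633657 0.07630087 0.07222492
 0.08008382 0.0781515  0.07538688 0.07392514 0.07911879 0.07693452
 0.07506068 0.07866305 0.07251759 0.08019862 0.07806096 0.07938278
 0.07661886 0.07518252 0.07287076 0.08031438 0.07808264 0.07206457
 0.07810055 0.07137058 0.07674478 0.07519412 0.07120251 0.07831358
 0.07629683 0.0744495  0.07825737 0.07621096 0.07419816 0.07189794
 0.07936682 0.07701817 0.07490868 0.07101271 0.07463453 0.07257068
 0.07971853 0.0776467  0.0761172  0.07024883 0.07958852 0.07722066
 0.
[... 569 characters left out ...]
7690782 0.07504283 0.08063727
 0.07825373 0.07640292 0.07067439 0.07980247 0.0777665  0.07171833
 0.07907374 0.07699082 0.07527745 0.07305316 0.08054728 0.07651534
 0.07452641 0.07240643 0.07978172 0.07756928 0.07587759 0.07213037
 0.07922118 0.07743091 0.07481975 0.0712608  0.07860323 0.07427454
 0.07289546 0.07083097 0.07985764 0.07605797 0.07367237 0.07676709
 0.07537692 0.07306091 0.0804884  0.07658767 0.07278337 0.07055452
 0.08010459 0.07386762 0.07235564 0.07033635 0.07933424 0.07728721
 0.07554125 0.07365159 0.08088309 0.07868916 0.07646094 0.07463478
 0.07280711 0.07955711 0.07798214 0.07586221 0.07228137 0.07041032
 0.07958816 0.07716507 0.07532919 0.07362546 0.07167643 0.07284272]
```

View pics/scene5.png

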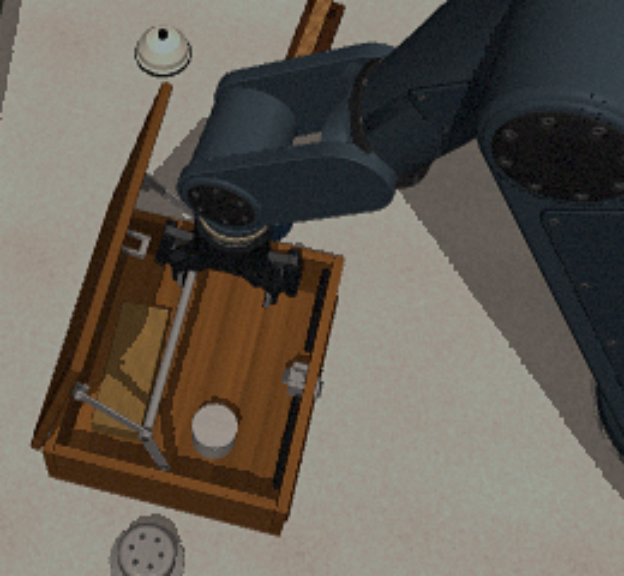

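```bash
python3 -m crank '[1,3,-0.5,0,0, 1,5,-0.8,0,0, 1,5,-0.8,12,0, 1,5,-0.8,28,0, 1,-20,3,40,0, 1,-55,9,70,0, 1,-75,12,120,0, 1,-75,12,180,0, 0,-75,12,235,0, 0,-75,12,260,0]'; python3 -m crank '[0,0,15,0,0, 0,0,20,0,0, 0,0,20,0,0]'
python3 - <<'E'
from h import *
ax=np.array([np.cos(-.1677),np.sin(-.1677)]); ay=np.array([-ax[1],ax[0]])
s=viewer.snapshot("scene"); cv2.imwrite("pics/scene6.png",cv2.cvtColor(s["img"],4)); C=cloud(s).reshape(-1,3)
X=C[:,:2]@ax-.546;Y=C[:,:2]@ay-.119
m=(abs(X-.02)<.06)&(Y>-.09)&(Y<.09)&(C[:,2]>.12)&(C[:,2]<.18); print("rod",m.sum(),np.median(X[m]),np.median(C[m,2]))
m=(X>0.02)&(X<.16)&(abs(Y)<.16)&(C[:,2]>.30)&(C[:,2]<.4);zz=C[m,2].max();print("lid top z",zz,np.percentile(X[m][C[m,2]>zz-.006],[2,50,98]))
print(manip.sense()["finger_gap"])
E
```

```text
t: 9.3
tcp_pos: [0.4518, -0.0128, 0.419]
tool_rot: [-0.54, -0.457, 0.54, -0.456]
force: [0.8, 0.2, -0.6]
finger_gap: 0.605
t: 9.68
tcp_pos: [0.452, 0.0077, 0.4148]
tool_rot: [-0.539, -0.458, 0.541, -0.455]
force: [0.6, -0.4, -0.5]
finger_gap: 0.001
rod 261 0.02343980748109953 0.15947153473094255
lid top z 0.3672381370882346 [0.06827849 0.07343006 0.0777167 ]
0.00226385371134004
```

View pics/scene6.png

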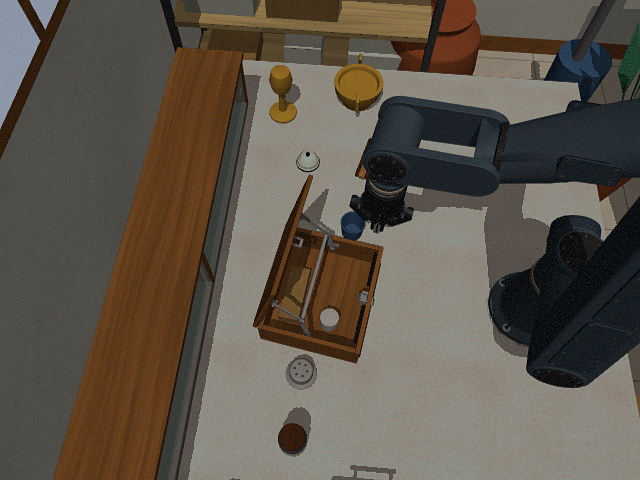

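```bash
python3 -m crank '[0,5,0,12,0, 0,40,0,18,0, 0,90,0,18,0, 0,140,0,18,0, 0,190,0,18,0, 0,215,0,18,0, 0,222,0,18,0, 0,222,0,0,0, 0,222,0,-30,0, 0,222,0,-58,0]'
python3 - <<'E'
from h import *
ax=np.array([np.cos(-.1677),np.sin(-.1677)]); ay=np.array([-ax[1],ax[0]])
st=manip.sense();p=st["tcp_pos"];print("chest",p[:2]@ax-.546,p[:2]@ay-.119,p[2],st["force"].round(2))
s=viewer.snapshot("scene"); cv2.imwrite("pics/scene7.png",cv2.cvtColor(cv2.resize(s["img"][140:380,240:500],None,fx=2.4,fy=2.4),4))
E
```

```text
t: 10.98
tcp_pos: [0.6746, 0.0067, 0.3587]
tool_rot: [-0.54, -0.456, 0.54, -0.456]
force: [-0.1, 0.3, -0.5]
finger_gap: -0.002
chest 0.11803378555950472 0.00021366636017722263 0.3587438869796194 [-0.08  0.28 -0.52]
```

View pics/scene7.png

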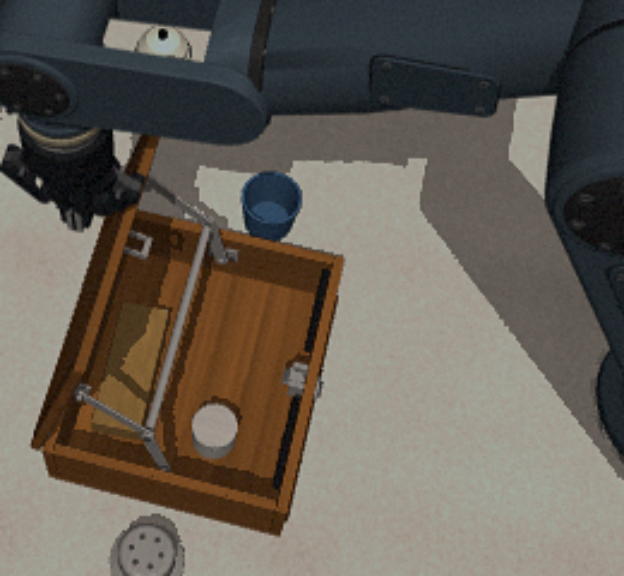

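Run:
```python
import numpy as np
a=-.1677; c0=np.array([.118034,.3587])*1000
ths=[1.33,1.28,1.23,1.18,1.13,1.08,1.03,.98,.93,.88,.83,.78,.73,.68,.63,.58,.53,.48,.43,.38,.34,.30,.26,.23,.2,.17,.14,.115,.09]
prev=None
for i,t in enumerate(ths):
    s=245+17*(1.33-t)/1.33; f=13
    X=130-s*np.cos(t)+12*np.sin(t)+f; Z=100+s*np.sin(t)+12*np.cos(t)+25
    d=np.array([X,Z])-c0
    if i%7==0: base=d if i else np.zeros(2)
    r=d-base
    print(i,t,"abs",np.round([X,Z],1),"shift from row-base",np.round([r[0]*np.cos(a),r[0]*np.sin(a),r[1]],1))
```

```text
0 1.33 abs [ 96.2 365.8] shift from row-base [-21.5   3.6   7.1]
1 1.28 abs [ 84.1 363.8] shift from row-base [-33.5   5.7   5.1]
2 1.23 abs [ 72.  361.1] shift from row-base [-45.4   7.7   2.4]
3 1.18 abs [ 60.  357.9] shift from row-base [-57.2   9.7  -0.8]
4 1.13 abs [ 48.2 354. ] shift from row-base [-68.8  11.7  -4.7]
5 1.08 abs [ 36.6 349.6] shift from row-base [-80.3  13.6  -9.1]
6 1.03 abs [ 25.2 344.5] shift from row-base [-91.5  15.5 -14.2]
7 0.98 abs [ 14.  338.9] shift from row-base [ 0. -0.  0.]
8 0.93 abs [  3.1 332.7] shift from row-base [-10.8   1.8  -6.2]
9 0.88 abs [ -7.5 325.9] shift from row-base [-21.2   3.6 -13. ]
10 0.83 abs [-17.8 318.6] shift from row-base [-31.4   5.3 -20.3]
11 0.78 abs [-27.7 310.8] shift from row-base [-41.2   7.  -28.1]
12 0.73 abs [-37.3 302.4] shift from row-base [-50.6   8.6 -36.4]
13 0.68 abs [-46.4 293.6] shift from row-base [-59.6  10.1 -45.3]
14 0.63 abs [-55.1 284.3] shift from row-base [ 0. -0.  0.]
15 0.58 abs [-63.4 274.6] shift from row-base [-8.1  1.4 -9.8]
16 0.53 abs [-71.1 264.4] shift from row-base [-15.8   2.7 -19.9]
17 0.48 abs [-78.4 253.8] shift from row-base [-23.    3.9 -30.5]
18 0.43 abs [-85.2 242.8] shift from row-base [-29.6   5.  -41.5]
19 0.38 abs [-91.3 231.5] shift from row-base [-35.7   6.  -52.8]
20 0.34 abs [-95.9 222.2] shift from row-base [-40.2   6.8 -62.1]
21 0.3 abs [-100.1  212.8] shift from row-base [ 0. -0.  0.]
22 0.26 abs [-103.9  203.1] shift from row-base [-3.8  0.6 -9.7]
23 0.23 abs [-106.5  195.7] shift from row-base [ -6.3   1.1 -17. ]
24 0.2 abs [-108.9  188.3] shift from row-base [ -8.7   1.5 -24.5]
25 0.17 abs [-111.1  180.8] shift from row-base [-10.8   1.8 -32. ]
26 0.14 abs [-113.   173.2] shift from row-base [-12.7   2.2 -39.6]
27 0.115 abs [-114.4  166.8] shift from row-base [-14.1   2.4 -45.9]
28 0.09 abs [-115.7  160.4] shift from row-base [ 0. -0.  0.]
```

```bash
python3 -m crank '[0,-8,1.4,4,0, 0,-16,2.7,7,0, 0,-22,3.6,7,0, 0,-28,4.7,6,0, 0,-33.5,5.7,5,0, 0,-39,6.7,4,0]'; python3 -m crank '[0,-6,1,-1.4,0, 0,-12,2,-3,0, 0,-18,3,-5,0, 0,-24,4,-7,0, 0,-30,5,-9,0]'
python3 - <<'E'
from h import *
ax=np.array([np.cos(-.1677),np.sin(-.1677)]); ay=np.array([-ax[1],ax[0]])
st=manip.sense();p=st["tcp_pos"];print("chest",p[:2]@ax-.546,p[:2]@ay-.119,p[2],st["force"].round(2))
s=viewer.snapshot("scene"); cv2.imwrite("pics/scene8.png",cv2.cvtColor(cv2.resize(s["img"][140:380,240:500],None,fx=2.4,fy=2.4),4))
E
```

```text
t: 11.78
tcp_pos: [0.6372, 0.0133, 0.3641]
tool_rot: [0.541, 0.455, -0.539, 0.457]
force: [2.8, -0.2, 4.4]
finger_gap: 0.004
t: 12.4
tcp_pos: [0.6058, 0.0186, 0.3531]
tool_rot: [-0.54, -0.457, 0.54, -0.456]
force: [3.0, 0.1, 1.9]
finger_gap: 0.001
chest 0.04815012134402252 0.0004901236201395182 0.3531358190746148 [2.99 0.14 1.89]
```

View pics/scene8.png

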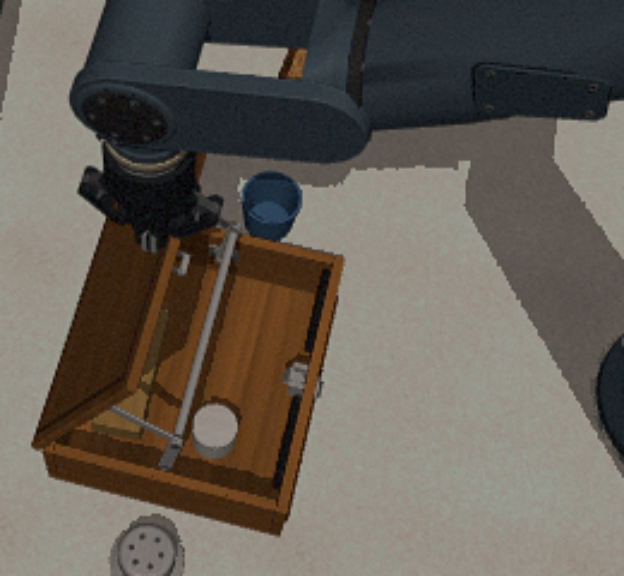

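```bash
python3 -m crank '[0,-11,1.9,-4,0, 0,-23,3.8,-9.5,0, 0,-34,5.7,-15,0, 0,-44.5,7.5,-21.5,0, 0,-55,9.3,-28,0]'; python3 -m crank '[0,-10,1.7,-7.5,0, 0,-20,3.3,-15,0, 0,-29.5,5,-23.5,0, 0,-38.5,6.5,-32.5,0]'; python3 -m crank '[0,-8.5,1.4,-9.5,0, 0,-17,2.8,-19,0, 0,-24.5,4.1,-29,0, 0,-31.5,5.3,-39.5,0]';python3 - <<'E'
from h import *
ax=np.array([np.cos(-.1677),np.sin(-.1677)]); ay=np.array([-ax[1],ax[0]])
st=manip.sense();p=st["tcp_pos"];print("chest",p[:2]@ax-.546,p[:2]@ay-.119,p[2],st["force"].round(2))
s=viewer.snapshot("scene"); cv2.imwrite("pics/scene9.png",cv2.cvtColor(cv2.resize(s["img"][140:380,240:500],None,fx=2.4,fy=2.4),4))
E
```

```text
t: 13.08
tcp_pos: [0.5505, 0.0279, 0.3254]
tool_rot: [-0.54, -0.456, 0.54, -0.456]
force: [2.7, -0.4, 0.0]
finger_gap: -0.006
t: 13.58
tcp_pos: [0.5121, 0.0344, 0.2927]
tool_rot: [-0.54, -0.456, 0.54, -0.456]
force: [0.7, -1.7, 0.1]
finger_gap: -0.001
t: 14.08
tcp_pos: [0.4808, 0.0397, 0.2531]
tool_rot: [-0.54, -0.456, 0.54, -0.456]
force: [0.9, -1.0, 0.2]
finger_gap: -0.002
chest -0.07860787850859463 0.0003941774462268982 0.25312782334245365 [ 0.88 -1.    0.23]
```

View pics/scene9.png

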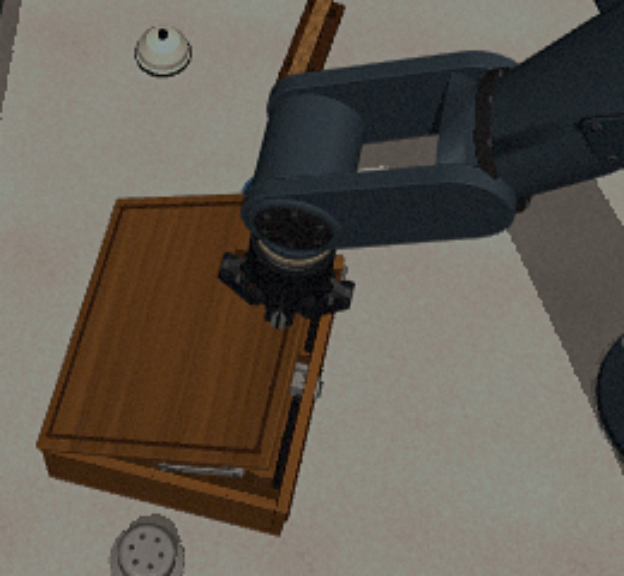

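```bash
cat > lid.py <<'E'
from h import *
ax=np.array([np.cos(-.1677),np.sin(-.1677)]); ay=np.array([-ax[1],ax[0]])
def lid():
    st=manip.sense();p=st["tcp_pos"]
    C=cloud(viewer.snapshot("scene")).reshape(-1,3)
    X=C[:,:2]@ax-.546;Y=C[:,:2]@ay-.119
    m=(X>-.1)&(X<.1)&(Y>0.06)&(Y<.14)&(C[:,2]>.105)&(C[:,2]<.3)
    k=np.polyfit(X[m],C[m,2],1); r=C[m,2]-np.polyval(k,X[m]); g=abs(r)<.006
    k=np.polyfit(X[m][g],C[m,2][g],1); print("lid theta",np.arctan(-k[0]),"z at front x=-.138",np.polyval(k,-.138),g.sum(),m.sum())
    print("chest",(p[:2]@ax-.546).round(4),(p[:2]@ay-.119).round(4),p[2].round(4),st["force"].round(2),st["t"])
E
python3 -c "
from lid import *
lid()"
```

```text
lid theta 0.4770523408591524 z at front x=-.138 0.2532649678762192 2508 2664
chest -0.081 0.0004 0.2517 [-0.94 -0.96 -0.47] 14.125
```

```bash
python3 -m crank '[0,-6,1,-9,0, 0,-10,1.7,-18,0, 0,-14,2.4,-26,0, 0,-18,3,-33,0, 0,-21.5,3.6,-41,0]'; python3 -m crank '[0,-2,0.3,-6,0, 0,-4,0.7,-12,0, 0,-6,1,-18,0, 0,-8.5,1.4,-24.5,0, 0,-9.5,1.6,-28.5,0, 0,-10.5,1.8,-32,0]'; python3 -c "
from lid import *
lid()"
```

```text
t: 14.8
tcp_pos: [0.4599, 0.0432, 0.2124]
tool_rot: [0.54, 0.456, -0.54, 0.456]
force: [1.4, 0.4, 1.1]
finger_gap: 0.003
t: 15.55
tcp_pos: [0.4492, 0.045, 0.1805]
tool_rot: [-0.54, -0.456, 0.54, -0.456]
force: [0.4, -0.1, 0.5]
finger_gap: 0.002
lid theta 0.1731974577008717 z at front x=-.138 0.1592952559773192 2504 2537
chest -0.1106 0.0004 0.1805 [ 0.4  -0.13  0.45] 15.55
```

```bash
python3 -m crank '[0,-1,0.2,-3,0, 0,-2,0.3,-6,0, 0,-3,0.5,-9,0, 0,-3.5,0.6,-12,0, 0,-4,0.7,-15,0, 0,-4.5,0.8,-18,0]'; python3 -m crank '[0,-0.5,0,-1.5,0, 0,-1,0.1,-3,0, 0,-1,0.1,-4.5,0, 0,-1,0.1,-6,0, 0,-1,0.1,-7.5,0]'; python3 -m crank '[0,0,0,-1,0, 0,0,0,-2,0, 0,0,0,-3,0, 0,0,0,-4,0]'
```

```text
t: 16.35
tcp_pos: [0.4449, 0.0458, 0.1626]
tool_rot: [-0.54, -0.456, 0.54, -0.456]
force: [-0.8, 0.8, 0.7]
finger_gap: 0.005
t: 16.98
tcp_pos: [0.4434, 0.046, 0.1554]
tool_rot: [-0.54, -0.457, 0.54, -0.456]
force: [-2.6, 0.8, 3.9]
finger_gap: 0.002
t: 17.48
tcp_pos: [0.443, 0.0461, 0.1511]
tool_rot: [-0.54, -0.457, 0.541, -0.456]
force: [-3.0, 0.2, 5.2]
finger_gap: -0.0
```

```bash
python3 -m crank '[0,0,0,-1,0, 0,0,0,-2,0, 0,0,0,-3,0, 0,0,0,-4,0]'; python3 -m crank '[0,0,0,-1,0, 0,0,0,-2,0, 0,0,0,-3,0, 0,0,0,-4,0]'; python3 -m crank '[0,0,0,-1,0, 0,0,0,-2,0]'; python3 -c "
from lid import *
lid()"
```

```text
t: 17.98
tcp_pos: [0.4427, 0.0461, 0.1471]
tool_rot: [-0.54, -0.457, 0.541, -0.456]
force: [-5.2, -0.2, 5.3]
finger_gap: 0.001
t: 18.48
tcp_pos: [0.4447, 0.0458, 0.1434]
tool_rot: [0.541, 0.456, -0.54, 0.457]
force: [0.7, 0.5, 2.0]
finger_gap: -0.002
t: 18.73
tcp_pos: [0.4446, 0.0458, 0.1416]
tool_rot: [0.541, 0.456, -0.54, 0.457]
force: [0.9, -0.3, 5.5]
finger_gap: 0.002
lid theta 0.01989200881535347 z at front x=-.138 0.11704868957440634 2468 2505
chest -0.1153 0.0004 0.1416 [ 0.93 -0.31  5.51] 18.725
```

```bash
python3 -m crank '[0,0,0,-0.5,0, 0,0,0,-1,0, 0,0,0,-1.5,0, 0,0,0,-2,0]'; python3 -m crank '[0,0,0,-0.5,0, 0,0,0,-1,0]';  python3 -m crank '[0,0,0,-0.5,0, 0,0,0,-1,0]'; python3 -c "
from lid import *
lid()"
```

```text
t: 19.27
tcp_pos: [0.4446, 0.0458, 0.1399]
tool_rot: [0.541, 0.456, -0.54, 0.457]
force: [-0.1, 0.1, 8.9]
finger_gap: 0.0
t: 19.52
tcp_pos: [0.4445, 0.0458, 0.1391]
tool_rot: [0.541, 0.456, -0.54, 0.457]
force: [-0.4, -0.8, 10.8]
finger_gap: -0.002
t: 19.77
tcp_pos: [0.4445, 0.0458, 0.1383]
tool_rot: [0.541, 0.456, -0.54, 0.457]
force: [-0.3, -0.4, 13.9]
finger_gap: -0.002
lid theta 0.0038240414905825024 z at front x=-.138 0.11314430804099523 2451 2488
chest -0.1154 0.0004 0.1383 [-0.33 -0.45 13.91] 19.775
```

```bash
python3 -m crank '[0,0,0,-0.3,0, 0,0,0,-0.5,0, 0,0,0,-0.5,0]'; python3 -c "
from lid import *
lid()"
```

```text
t: 20.2
tcp_pos: [0.4444, 0.0458, 0.1379]
tool_rot: [0.541, 0.456, -0.54, 0.457]
force: [-0.9, -0.3, 13.6]
finger_gap: 0.004
lid theta 0.004979939506628721 z at front x=-.138 0.1130526068055613 2465 2502
chest -0.1155 0.0004 0.1379 [-0.9  -0.27 13.65] 20.2
```

```bash
python3 -m crank '[0,0,0,-0.3,0, 0,0,0,-0.6,0, 0,0,0,-0.6,0]';python3 -m crank '[0,0,0,-0.3,0, 0,0,0,-0.5,0, 0,0,0,-0.5,0]'
```

```text
t: 20.62
tcp_pos: [0.4444, 0.0458, 0.1374]
tool_rot: [0.541, 0.456, -0.54, 0.457]
force: [-0.8, -0.6, 14.5]
finger_gap: 0.001
t: 21.0
tcp_pos: [0.4444, 0.0458, 0.1369]
tool_rot: [0.541, 0.456, -0.54, 0.457]
force: [-1.2, -0.0, 14.6]
finger_gap: -0.0
```

```bash
python3 -m crank '[0,0,0,-0.3,0, 0,0,0,-0.5,0, 0,0,0,-0.5,0]'; python3 -c "
from lid import *
lid()"; python3 -m crank '[0,0,0,-0.3,0, 0,0,0,-0.3,0]'
```

```text
t: 21.38
tcp_pos: [0.4444, 0.0458, 0.1365]
tool_rot: [0.541, 0.456, -0.54, 0.457]
force: [-1.0, -0.4, 14.8]
finger_gap: -0.001
lid theta -0.0027376290378289705 z at front x=-.138 0.11131589134552732 2457 2491
chest -0.1155 0.0003 0.1365 [-1.02 -0.42 14.77] 21.375
t: 21.68
tcp_pos: [0.4444, 0.0458, 0.1362]
tool_rot: [0.541, 0.456, -0.54, 0.457]
force: [-0.7, -0.1, 15.2]
finger_gap: -0.001
```

```bash
python3 -m crank '[0,0,0,-0.3,0, 0,0,0,-0.5,0, 0,0,0,-0.5,0]'; python3 -m crank '[0,0,0,-0.3,0, 0,0,0,-0.3,0]'
```

```text
t: 22.05
tcp_pos: [0.4444, 0.0458, 0.1358]
tool_rot: [0.541, 0.456, -0.54, 0.457]
force: [-1.9, 0.6, 16.7]
finger_gap: 0.001
t: 22.3
tcp_pos: [0.4443, 0.0458, 0.1357]
tool_rot: [0.541, 0.456, -0.54, 0.457]
force: [-1.7, -0.4, 19.2]
finger_gap: -0.0
```

```bash
python3 -m crank '[0,0,0,0.7,0, 0,0,0,1.5,0, 0,0,0,2.5,0, 0,0,0,4,0]'; python3 -m crank '[0,0,0,3,0, 0,0,0,10,0, 0,0,0,25,0, 0,0,0,50,0, 0,0,0,50,0]'; python3 -c "
from lid import *
lid();lid();lid()"
```

```text
t: 22.8
tcp_pos: [0.4433, 0.046, 0.138]
tool_rot: [-0.54, -0.457, 0.54, -0.456]
force: [0.1, -0.4, 0.2]
finger_gap: -0.0
t: 23.42
tcp_pos: [0.4449, 0.0458, 0.1896]
tool_rot: [0.541, 0.455, -0.539, 0.457]
force: [-0.1, 1.2, 0.7]
finger_gap: 0.002
lid theta 0.00016339604840976766 z at front x=-.138 0.1119746226900525 2467 2503
chest -0.115 0.0004 0.1896 [-0.08  1.18  0.68] 23.425
lid theta -0.001113250412851491 z at front x=-.138 0.11185314237362776 2457 2492
chest -0.1157 0.0004 0.1887 [ 0.28 -0.98 -0.4 ] 23.475
lid theta -0.0009817645958951292 z at front x=-.138 0.11190596677811779 2459 2490
chest -0.1162 0.0004 0.1881 [-0.56 -0.07 -0.12] 23.525
```

```bash
python3 -m crank '[0,0,-10,40,0, 0,0,-50,80,0, 0,0,-100,100,0, 0,0,-150,100,0, 0,0,-200,100,0, 0,0,-250,100,0, 0,0,-280,100,0, 0,0,-280,100,0]'
python3 - <<'E'
from lid import *
for i in range(3): lid()
t=viewer.snapshot("top"); cv2.imwrite("pics/top10.png",cv2.cvtColor(t["img"],4))
s=viewer.snapshot("scene"); cv2.imwrite("pics/scene10.png",cv2.cvtColor(s["img"],4))
C=cloud(t).reshape(-1,3);X=C[:,:2]@ax-.546;Y=C[:,:2]@ay-.119
for x in (-.125,-.1,-.05,0,.05,.1,.12):
    m=(abs(X-x)<.006)&(abs(Y)<.13)&(C[:,2]<.2); print(x,np.median(C[m,2]).round(4))
# compare objects with start top view
a=np.load("top.npz")["img"].astype(int); d=np.abs(a-t["img"].astype(int)).sum(2)
print("diff bell/tin/holder/cup/fan",[d[v-14:v+14,u-14:u+14].mean().round(1) for u,v in((444,219),(192,236),(245,237),(376,266),(460,276))])
def cen(i,u,v,r=16):
    return
E
```

```text
t: 24.58
tcp_pos: [0.4435, -0.236, 0.2869]
tool_rot: [-0.541, -0.456, 0.541, -0.455]
force: [0.0, -0.3, -1.2]
finger_gap: 0.003
lid theta -0.0014993127142600082 z at front x=-.138 0.11184633567125365 2459 2503
chest -0.0693 -0.2777 0.2869 [ 0.05 -0.32 -1.23] 24.575
lid theta -0.00017828224089587417 z at front x=-.138 0.1119273055714374 2456 2493
chest -0.0699 -0.276 0.2868 [-0.12  0.06  0.23] 24.625
lid theta 0.00018185725883064117 z at front x=-.138 0.11212650518892404 2455 2491
chest -0.0701 -0.275 0.287 [ 0.45  0.76 -1.38] 24.675
-0.125 0.1136
-0.1 0.1135
-0.05 0.1136
0 0.1137
0.05 0.1134
0.1 0.1136
0.12 0.1137
diff bell/tin/holder/cup/fan [np.float64(1.3), np.float64(1.9), np.float64(3.8), np.float64(11.4), np.float64(70.0)]
```

View pics/scene10.png

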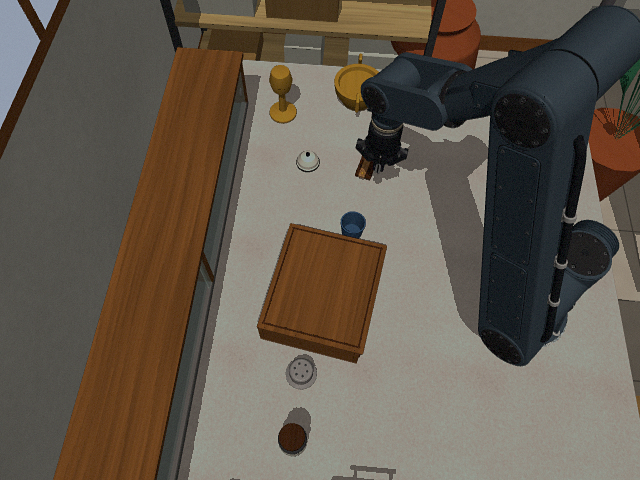

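View pics/top10.png

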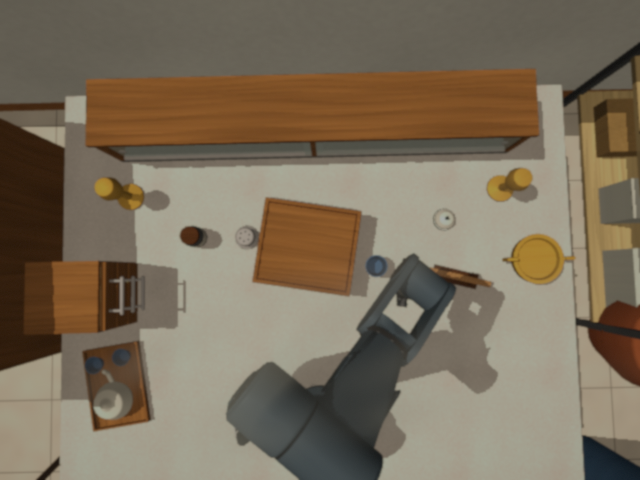

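```bash
python3 -c "
from lid import *
lid()
print(workorder.sign_off())"
```

```text
lid theta 0.00036160952327383836 z at front x=-.138 0.11206021617527703 2449 2483
chest -0.0698 -0.2743 0.2877 [0.26 0.1  0.27] 24.825
the job is handed in; nothing more can be done
None
```

The chest is shut and, as far as I can tell, latched. I handed the job in at about 24.8 s of the 72 s allowed, and the hand-in gave no verdict.

**Unlocking:** I did not use closed fingertips here. With the tool vertical, the gripper body would have hit the forward-leaning lid. Instead I opened the jaws fully and hooked the rod from behind with the rear finger only, about 55 mm to the right of the middle to clear the striker, and never gripped it. I drew the rod up and forward with about 5–10 N. The stays came past centre to about 0.75 rad, estimated from the rod and lid positions, with the lid at about 1.33 rad.

**Lowering and latching:** I pushed the lid down from behind with closed fingertips at about 1–5 N. I then pressed the front edge in sub-millimetre steps. The force sat at about 14–15 N, then rose to 19.2 N at the last step, where the lid seemed to hit a stop. That is under the 20 N you asked for, but only just.

**Last checks:**
- **Lid:** after release it measured 0.000 ± 0.002 rad, with its front edge at 112 mm, the shut height. It did not spring back against the seal over the next 2 s.
- **Latch:** I saw no clear click in the force readings and could not see the bolt. That it clicked is my reading of the lid staying down.
- **Other things:** in the top view the bell, tea tin and incense holder look the same as at the start. The teacup's image patch changed slightly, and the shadows there had changed. The arm partly hid the fan, so I did not check it as closely. The joss box and match tin are under the lid and could not be checked; they looked undisturbed in the pictures before it closed.
- **Arm:** at hand-in it stood clear of everything.

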